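# Drop the big pulley out of its quick-release stand

## Robot

A 6-joint arm with a two-finger parallel gripper is mounted at the origin on the work surface. World frame = base frame: x ahead of the robot, y to its left, z up, the work surface at z = 0. Lengths are in mm, angles in rad, forces in N, time in s.
With the tool pointing down it reaches from about 325 to 750 mm from the base axis. Payload 7.6 kg.
Tool frame: the origin (TCP) lies midway between the tips of the shut fingers; the grasp point (between the pads) lies 19 mm behind it; x points along the fingers, z is the direction in which the jaws open and shut, and the axes are right-handed (so a half turn about x gives the same grasp; the last joint's range is limited). The gripper opens to 85 mm and grips with 20 to 120 N. Pads are 22 mm wide; open, the fingers measure 114 mm over their backs; the gripper's body (76 mm by 85 mm) begins 54 mm behind the grasp point. The pads swing forward as they close: fully open they stand 13 mm farther back than shut.
Start: joints at [1.265, 0.052, 1.401, -0, 1.689, -0.07], TCP at [122.633, 510.497, 231.323] pointing down, gripper open.
Joint ranges: [-2.9, 2.9], [-0.91, 2.17], [0.12, 2.37], [-1.06, 4.2], [0.26, 2.73], [-2.93, 2.93]. Speed limits (rad/s): [2.57, 2.57, 3.01, 3.14, 3.14, 3.14].

## Interface

Orientations are given as a rotation vector (axis times angle).
In Python, from workcell import arm gives the robot as it stands.
- The arm moves only by the tool play_rows, never from a script. Its argument "series" is a list of rows, each an object of numbers: "tx", "ty", "tz": the shift along the tool's x, y, z in m; "yaw": the turn about the tool's x in rad. In form: [{"tx": .., "ty": .., "tz": .., "yaw": ..}, ...]. A call has 1 to 8 rows; each row is the pose to reach, as a shift and turn from the pose measured when the call began, along the tool's axes at that moment; what a row does not reach only later rows make up. A row lasts 1/12 s, in which the tool goes at most 41.7 mm and 7.16 degrees, less where a joint would pass 70% of its speed; a pose out of reach is approached as far as the arm can. A call with a gripper value outside its range is refused whole. "gripper" is the opening, from -1 (shut) to 1 (fully open), set as the call begins (left out, the last holds). The fingers move at their own pace and stop on an object; "newtons" is the grip in N (left out, the last holds). Time passes only in rows, so rows that repeat a pose let the fingers close. It gives the time, the measured TCP pose, the force and the opening at its end, in the units of the state.
- arm.get_state(): the state, without advancing time (a new reading comes with each control period).
- arm.camera(name): name is "scene" or "top"; returns the picture (420x560x3 uint8, red, green, blue); there is no depth.
- arm.get_calibration(name): a dict with "fx", "fy", "cx", "cy" (pixels), "cam_to_world" (4x4, takes a point from camera to world coordinates). Camera axes: x right, y up, looking along -z (the intrinsics and any distortion apply to the point x, -y, -z); pixel columns grow to the right and rows downward; lengths in mm; the calibration is good to about 2 mm. A picture is of the moment at which its call begins. get_calibration takes no time and is no camera call.
- arm.hand_in(): hands the job in, once; it reports no verdict.
The state is a dict: "time": time; "qpos": joint angles; "joint_velocities": joint speeds; "tau": joint torques, N m; "tcp_pos": TCP position; "tcp_rot": TCP orientation; "contact_force": force on the tool from outside, world axes, zero at the start; "torque": the same for the moment, N m; "grip_width": opening from 0.0 (shut) to 1.0 (fully open).
Only numpy, scipy, OpenCV 4.12 (cv2) and the standard library are available. Lean on these libraries where they do the work, as an engineer would, in place of code of your own. Each camera call takes 0.05 s, during which the arm holds its last target. There are 200 camera calls.

## Task

On the physics bench two pulleys hang in quick-release stands. Flip the cam lever of the stand that holds the larger pulley fully open, lower that pulley's axle out through the open bottom ends of the stand's slots, and set it down, without dropping it, upright between the walls of the wooden wheel rest. Leave the lever open.

Things in the scene. Friction and masses are not known exactly. Their poses are not given: they have to be found in the camera images.
- pulley: The larger mounted pulley: grooved aluminium wheel, diameter 120 mm (the other mounted one is 72), 22 wide, flat sides, 0.35 kg. Axle along its y, 10 mm thick, 124 long; hub sleeve 18 mm thick, reaching 36 mm to each side. Origin: wheel centre on the axle; it may be turned about the axle. Grip from above by the wheel's top (60 mm above the origin), fingers on its two sides, 30 mm free beside each.
- stand: Fixed stand of the larger pulley. Base 120 (x) x 142 (y) x 10 mm; origin under its centre, on the bench; front is -x, towards the robot. Two side plates at y = +-(42 to 50) mm, top z = 146. The axle sits at x = 0, z = 120 on seats that rise 1 mm to the front and end at x = -11; it stays there by itself when unlocked. Slot roof z = 131. A like stand holds the smaller pulley.
- slot_end (a point): Middle of the open bottom ends of the stand's two slots, at x = -24, y = 0, z = 102 mm in the stand's frame (same axes). Slots are upside-down L's: from the seat forward, then straight down, 25 mm wide (x = -36 to -11), open below; their front leg is 8 mm thick. Way out for the axle: up 3 mm, forward 23, down 32 (the wheel still clears the base by 18), then forward under the front legs.
- cam_lever (a joint): Lever of that stand, rad: 0 locked, 1.92 open (stop); starts at 0 to 0.12. Pivot along y at x = -14, y = 57, z = 140 mm in the stand's frame. Handle 90 mm long, outer half a grey grip, 12 thick, at y = 49 to 71. Locked, it stands up, leaning 20 deg to the front, cam hanging before the axle end. Opening swings it over the top to the rear (+x) until level. About 1.5 N at the grip; stays where left.
- rest: Fixed wooden wheel rest. Origin under its centre, on the bench. Floor 100 (x) x 75 (y) mm, 8 thick; two walls along x, 70 long, 8 thick, inner faces at y = +-23 mm, top z = 54; two low cross bars between them, 64 mm apart, top z = 19, stop the wheel rolling. The pulley stands in it, axle along the rest's y, either way round, its centre then at x = 0, y = 0, z = 68 mm.
Not all that is in view belongs to the job. Several things have the shape of the rest; the one meant has the colours described above.

How it is judged (in metres and radians):
On the way, in this order (a step that is already met when the one before it is completed fails the run):
1. the cam lever is flipped open (at least 1.6 rad) with the pulley still on its seat (value of joint cam_lever above 1.6 rad and x of pulley in the frame of stand between -0.02 and 0.02 m and y of pulley in the frame of stand between -0.02 and 0.02 m and z of pulley in the frame of stand between 0.108 and 0.132 m), for 0.2 s.
2. the axle is lowered out of the bottom ends of the slots (centre at least 24 mm below the seat) (x of pulley in the frame of stand between -0.09 and 0 m and y of pulley in the frame of stand between -0.02 and 0.02 m and z of pulley in the frame of stand between 0.05 and 0.096 m), for 0.04 s.
3. the pulley is lowered into the wheel rest while still held (within 15 mm of standing on its floor) (x of pulley in the frame of rest between -0.018 and 0.018 m and y of pulley in the frame of rest between -0.018 and 0.018 m and z of pulley in the frame of rest between 0.057 and 0.083 m and contact force between the fingers and pulley above 0.5 N), for 0.04 s.
At the end, for the whole second after the job is handed in: The larger pulley stands released and still in the wheel rest: its centre within 18 mm of the rest's middle in x and y, and at 57 to 76 mm height, axle within 0.37 rad of level and 0.4 rad of the rest's y axis; its stand's cam lever is still open (over 1.6 rad) (x of pulley in the frame of rest between -0.018 and 0.018 m and y of pulley in the frame of rest between -0.018 and 0.018 m and z of pulley in the frame of rest between 0.057 and 0.076 m and angle between pulley's own y axis and vertical between 1.2 and 1.94 rad and angle between the y axis of pulley and the y axis of rest, either way round below 0.4 rad and linear speed of pulley below 0.03 m/s and contact force between the fingers and pulley below 0.1 N and value of joint cam_lever above 1.6 rad); the robot touches nothing.
It also fails if it takes over 54 s, if anything falls off the work surface, if the arm or the gripper's body presses on something with over 40 N, if the wrist force passes 120 N, or if a joint passes its speed limit or range.

## Working session

There is one attempt and no reset: what is moved stays moved. The work goes in short steps, Python scripts to look and compute and a tool call to move; the robot and the scene stay as the last step left them, time stands still between calls to the robot, and variables do not carry over. Pictures are saved under pics/ and viewed, about 8 in all and at most 12, crops included, and the job is handed in when it is done.

Besides the shell and the picture viewer there is one more tool, called after ">>>" as name(argument=value, ...), one argument or row to a line, values as JSON. play_rows: Moves the arm, as the interface text tells. Its arguments: {"type":"object","properties":{"series":{"type":"array"},"gripper":{"type":"number"},"newtons":{"type":"number"}},"required":["series"]}

```bash
mkdir -p pics; cat > h.py <<'E'
import numpy as np, cv2
from workcell import arm
def save(n,f,crop=None,s=1):
    im=arm.camera(n)[:,:,::-1]
    if crop: a,b,c,d=crop; im=im[b:d,a:c]
    if s!=1: im=cv2.resize(im,None,fx=s,fy=s,interpolation=cv2.INTER_CUBIC)
    cv2.imwrite('pics/'+f,im)
def ray(n,u,v):
    k=arm.get_calibration(n); T=np.array(k['cam_to_world'])
    d=T[:3,:3]@np.array([(u-k['cx'])/k['fx'],-(v-k['cy'])/k['fy'],-1]); return T[:3,3],d
def at(n,u,v,z):
    o,d=ray(n,u,v); return o+d*(z-o[2])/d[2]
def proj(n,P):
    k=arm.get_calibration(n); T=np.array(k['cam_to_world']); p=np.linalg.inv(T)@np.append(P,1)
    return k['cx']+k['fx']*p[0]/-p[2], k['cy']-k['fy']*p[1]/-p[2]
E
python3 - <<'E'
from h import *
save('top','t0.png',s=1.42); save('scene','s0.png',s=1.42)
for n in('top','scene'): print(arm.get_calibration(n))
print(arm.get_state())
E
```

```text
{'fx': 411.1525704292008, 'fy': 411.1525704292008, 'cx': 278.39719503904394, 'cy': 207.04673283524852, 'cam_to_world': array([[ 3.28039639e-03,  9.98992635e-01, -4.47543852e-02,
         5.31561734e+02],
       [-9.99352334e-01,  4.87879853e-03,  3.56526405e-02,
         1.97069485e+01],
       [ 3.58350729e-02,  4.46084445e-02,  9.98361625e-01,
         9.21566555e+02],
       [ 0.00000000e+00,  0.00000000e+00,  0.00000000e+00,
         1.00000000e+00]])}
{'fx': 442.4780621715076, 'fy': 442.4780621715076, 'cx': 279.3702643323531, 'cy': 214.04871977241177, 'cam_to_world': array([[-8.26459137e-01, -2.97783996e-01,  4.77797014e-01,
         1.06828673e+03],
       [ 5.62799813e-01, -4.59426400e-01,  6.87156280e-01,
         6.89842542e+02],
       [ 1.48884190e-02,  8.36810657e-01,  5.47289923e-01,
         6.57025657e+02],
       [ 0.00000000e+00,  0.00000000e+00,  0.00000000e+00,
         1.00000000e+00]])}
{'time': 0.1, 'qpos': array([ 1.26472754e+00,  5.27734153e-02,  1.40165069e+00,  2.21330949e-05,
        1.68861801e+00, -7.03062760e-02]), 'joint_velocities': array([-0.00165931, -0.00234953, -0.00260196, -0.00010654,  0.0009405 ,
        0.00067568]), 'tau': array([ 1.26492589e-03, -3.82582819e+01, -3.60986531e+01, -7.73002057e-05,
        4.83382129e-03,  6.47387765e-05]), 'tcp_pos': array([122.52151923, 510.21305107, 230.54296393]), 'tcp_rot': array([-1.03463561,  1.31278558,  1.03330454]), 'contact_force': array([ 0.21797519, -0.09530374, -0.20844209]), 'torque': array([-0.00176615,  0.00379797, -0.01358574]), 'grip_width': 0.999011746161606}
```

View pics/t0.png

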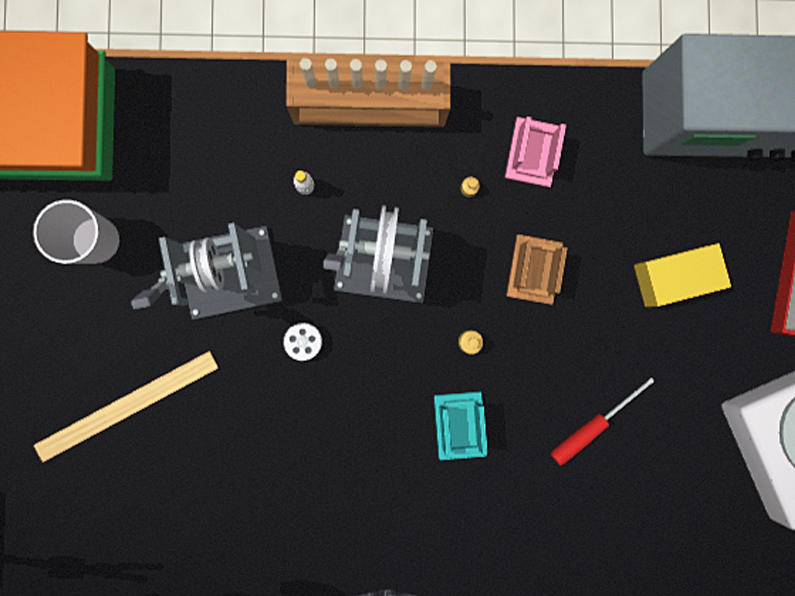

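View pics/s0.png

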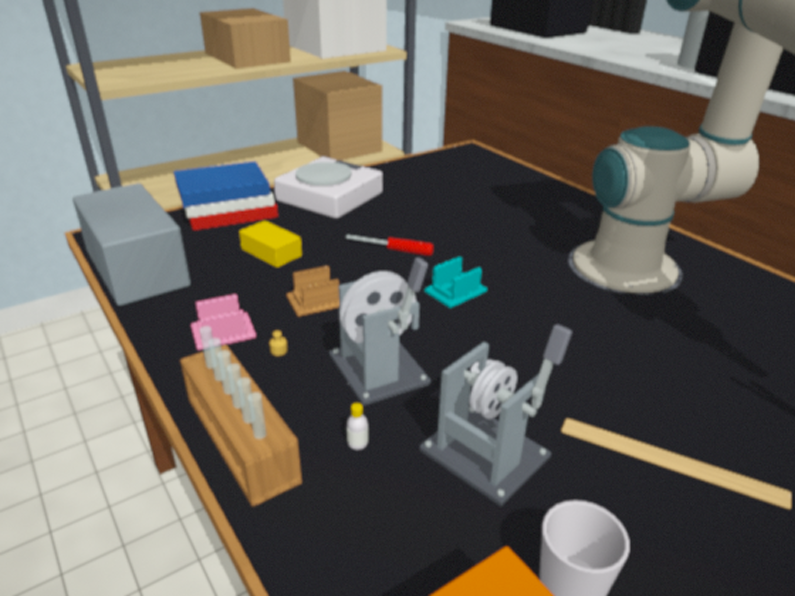

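The top view (scale 1.42) shows the larger pulley's stand around (385,255), with its lever on the +y side at (335,260). The brown rest is at (537,270), and the pink and teal ones are decoys. I'll enlarge the stand and rest.

```bash
python3 - <<'E'
from h import *
im=arm.camera('top')[:,:,::-1]
a=cv2.resize(im[135:225,220:320],None,fx=5,fy=5,interpolation=cv2.INTER_CUBIC)
b=cv2.resize(im[155:225,348:408],None,fx=5,fy=5,interpolation=cv2.INTER_CUBIC)
c=np.zeros((450,800,3),np.uint8); c[:,:500]=a; c[:350,500:]=b
cv2.imwrite('pics/c1.png',c)
E
```

```text
(no output)
```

View pics/c1.png

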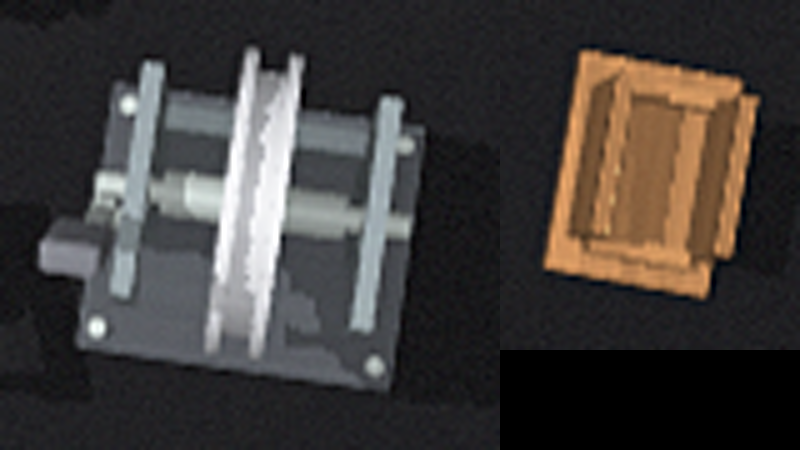

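The stand's base corners in the crop are (112,85), (425,128), (392,390) and (78,348). The plate tops run (152,62)-(120,297) and (391,97)-(363,332). The rest's floor corners are (582,50), (545,270), (707,297) and (740,77). I'll fit both poses by least squares.

```bash
cat > fit.py <<'E'
from h import *
from scipy.optimize import least_squares
def fit(obs,off,x0):
    M=np.array([o[0] for o in obs],float); U=np.array([o[1] for o in obs],float)/5+off
    def w(p,m): c,s=np.cos(p[2]),np.sin(p[2]); return np.array([p[0]+c*m[0]-s*m[1],p[1]+s*m[0]+c*m[1],m[2]])
    f=lambda p:np.concatenate([np.array(proj('top',w(p,m)))-u for m,u in zip(M,U)])
    r=least_squares(f,x0,x_scale=[10,10,.1],loss='soft_l1'); print(np.round(r.x,3)); print(np.round(r.fun.reshape(-1,2),1).tolist()); return r.x,w
S,w=fit([((60,71,10),(112,85)),((60,-71,10),(425,128)),((-60,-71,10),(392,390)),((-60,71,10),(78,348)),
 ((0,11,180),(0,0))][:4],np.array([220,135]),[550,30,-.1])
k=fit([((60,71,10),(112,85)),((60,-71,10),(425,128)),((-60,-71,10),(392,390)),((-60,71,10),(78,348)),((0,62,120),(97,186)),((0,-62,120),(410,228))],np.array([220,135]),[550,30,-.1])[0]
R,_=fit([((50,37.5,8),(582,50)),((-50,37.5,8),(545,270)),((-50,-37.5,8),(707,297)),((50,-37.5,8),(740,77)),((35,-31,54),(758,97)),((-35,-31,54),(735,258))],np.array([348,155])-np.array([100,0]),[550,-150,-.1])
# lever predicted tip
for a in(-20,):
    t=np.radians(a); L=90; p=(-14+L*np.sin(t),60,140+L*np.cos(t)); print('tip',w(k,p),(np.array(proj('top',w(k,p)))-[220,135])*5)
    L=80;p=(-14+L*np.sin(t),60,140+L*np.cos(t)); print('grip',w(k,p))
print('wheel top',(np.array(proj('top',w(k,(60,11,120))))-[220,135])*5,(np.array(proj('top',w(k,(-60,-11,120))))-[220,135])*5)
for p in [(0,0,120),(35,46,146)]: print((np.array(proj('top',w(k,p)))-[220,135])*5)
from scipy.spatial.transform import Rotation as Ro
print(Ro.from_rotvec(arm.get_state()['tcp_rot']).as_matrix().round(3))
E
python3 fit.py
```

```text
[ 6.27079e+02  5.07200e+00 -1.26000e-01]
[[-0.1, -0.3], [0.4, -0.4], [0.2, 0.3], [-0.5, 0.4]]
[ 6.2725e+02  5.5450e+00 -1.2600e-01]
[[-0.3, -0.4], [0.2, -0.5], [-0.0, 0.3], [-0.7, 0.3], [0.2, 0.1], [0.4, 0.1]]
[ 6.12579e+02 -2.34477e+02 -1.63000e-01]
[[-0.4, 0.1], [0.1, -0.2], [0.4, 0.0], [0.6, 0.4], [-0.1, -0.1], [-0.5, -0.2]]
tip [590.36764932  70.69937658 224.57233587] [ 68.47813605 277.89400786]
grip [593.76070839  70.26934405 215.17540966]
wheel top [247.63476238  53.18961982] [263.57249179 363.04088657]
[255.57783354 207.61379146]
[148.50279759  92.28023833]
[[-0.    -0.972  0.234]
 [-0.001  0.234  0.972]
 [-1.     0.    -0.001]]
```

The fits are consistent to about 0.5 px. Stand: (627, 5.3, yaw −0.126). Rest: (612.6, −234.5, yaw −0.163). The predicted lever tip also matches the picture. Next is a helper that turns stand or rest targets into tool-axis rows.

```bash
cat > go.py <<'E'
import sys,json; from h import *
from scipy.spatial.transform import Rotation as Ro
F={'s':(627.2,5.3,-.126),'r':(612.6,-234.5,-.163),'w':(0,0,0)}
def rows(fr,pts,yawfr=None):
    st=arm.get_state(); R=Ro.from_rotvec(st['tcp_rot']).as_matrix(); p=F[fr]; c,s=np.cos(p[2]),np.sin(p[2])
    A=np.array([[c,-s,0],[s,c,0],[0,0,1]]); o=np.array([p[0],p[1],0])
    cur=A.T@(st['tcp_pos']-o); z=R[:,2]; ang=np.arctan2(z[1],z[0]); tgt=np.pi/2+F[yawfr or fr][2]
    d=(tgt-ang+np.pi/2)%np.pi-np.pi/2
    print('t',round(st['time'],2),'cur',cur.round(1),'yaw',round(-d,3),'F',st['contact_force'].round(1),'grip',round(st['grip_width'],3),'tilt',(R[:,0]).round(3))
    for q in pts:
        e=R.T@(A@np.array(q,float)+o-st['tcp_pos']); print(q,(e/1000).round(4).tolist(),'n>=%.1f'%(np.linalg.norm(e)/41.7))
if __name__=='__main__': rows(sys.argv[1],json.loads(sys.argv[2]),*(sys.argv[3:]))
E
python3 go.py s '[[-85,66,300],[-85,66,200]]'
```

```text
t 0.15 cur [-564.1  437.6  230.7] yaw -0.11 F [-1.   0.1 -0.4] grip 0.997 tilt [-0.    -0.001 -1.   ]
[-85, 66, 300] [-0.069, -0.5169, -0.3169] n>=14.6
[-85, 66, 200] [0.031, -0.5169, -0.3168] n>=14.6
```

>>> play_rows(
  series=[
    {"tx":-0.04,"ty":-0.02,"tz":-0.012,"yaw":-0.05},
    {"tx":-0.069,"ty":-0.05,"tz":-0.03,"yaw":-0.11},
    {"tx":-0.069,"ty":-0.085,"tz":-0.052,"yaw":-0.11},
    {"tx":-0.069,"ty":-0.12,"tz":-0.073,"yaw":-0.11},
    {"tx":-0.069,"ty":-0.155,"tz":-0.095,"yaw":-0.11},
    {"tx":-0.069,"ty":-0.19,"tz":-0.116,"yaw":-0.11},
    {"tx":-0.069,"ty":-0.225,"tz":-0.138,"yaw":-0.11},
    {"tx":-0.069,"ty":-0.26,"tz":-0.159,"yaw":-0.11},
  ],
  gripper=-1,
)

```text
time: 0.82
tcp_pos: [337.3, 295.0, 299.8]
tcp_rot: [-1.117, 1.267, 1.116]
contact_force: [0.3, 0.7, -0.5]
grip_width: -0.001
```

```bash
python3 go.py s '[[-85,66,300],[-85,66,200]]'
```

```text
t 0.82 cur [-324.   251.   299.8] yaw 0.0 F [ 0.3  0.7 -0.5] grip -0.001 tilt [-0.    -0.001 -1.   ]
[-85, 66, 300] [-0.0001, -0.2389, -0.1851] n>=7.2
[-85, 66, 200] [0.0999, -0.2389, -0.185] n>=7.6
```

>>> play_rows(
  series=[
    {"ty":-0.034,"tz":-0.026},
    {"ty":-0.066,"tz":-0.051},
    {"ty":-0.098,"tz":-0.076},
    {"ty":-0.13,"tz":-0.101},
    {"ty":-0.162,"tz":-0.126},
    {"ty":-0.194,"tz":-0.151},
    {"ty":-0.225,"tz":-0.175},
    {"ty":-0.239,"tz":-0.185},
  ],
)

```text
validation failed for argument at $.se...
```

```bash
python3 go.py s '[[-85,66,300],[-85,66,200],[-85,66,200]]'
```

```text
t 0.82 cur [-324.   251.   299.8] yaw 0.0 F [ 0.3  0.7 -0.5] grip -0.001 tilt [-0.    -0.001 -1.   ]
[-85, 66, 300] [-0.0001, -0.2389, -0.1851] n>=7.2
[-85, 66, 200] [0.0999, -0.2389, -0.185] n>=7.6
[-85, 66, 200] [0.0999, -0.2389, -0.185] n>=7.6
```

All four keys are needed in every row.

>>> play_rows(
  series=[
    {"tx":0,"ty":-0.034,"tz":-0.026,"yaw":0},
    {"tx":0,"ty":-0.066,"tz":-0.051,"yaw":0},
    {"tx":0,"ty":-0.098,"tz":-0.076,"yaw":0},
    {"tx":0,"ty":-0.13,"tz":-0.101,"yaw":0},
    {"tx":0,"ty":-0.162,"tz":-0.126,"yaw":0},
    {"tx":0,"ty":-0.194,"tz":-0.151,"yaw":0},
    {"tx":0,"ty":-0.225,"tz":-0.175,"yaw":0},
    {"tx":0,"ty":-0.239,"tz":-0.185,"yaw":0},
  ],
)

```text
time: 1.48
tcp_pos: [553.3, 77.8, 298.6]
tcp_rot: [-1.114, 1.27, 1.114]
contact_force: [-0.3, 0.1, -0.7]
grip_width: -0.0
```

>>> play_rows(
  series=[
    {"tx":0.02,"ty":0,"tz":0,"yaw":0},
    {"tx":0.05,"ty":0,"tz":0,"yaw":0},
    {"tx":0.08,"ty":0,"tz":0,"yaw":0},
    {"tx":0.1,"ty":0,"tz":0,"yaw":0},
    {"tx":0.1,"ty":0,"tz":0,"yaw":0},
  ],
)

```text
time: 1.9
tcp_pos: [550.8, 77.3, 192.8]
tcp_rot: [-1.11, 1.279, 1.12]
contact_force: [0.1, 0.1, -1.4]
grip_width: -0.006
```

```bash
python3 go.py s '[[-70,66,200],[-31,66,205],[-12,66,204],[2,66,199],[17,66,190],[28,66,178],[38,66,160],[40,66,148]]'; python3 -c "
from h import *; save('scene','s1.png',(220,140,380,300),4)"
```

```text
t 1.9 cur [-84.8  61.9 192.8] yaw -0.003 F [ 0.1  0.1 -1.4] grip -0.006 tilt [-0.012 -0.003 -1.   ]
[-70, 66, 200] [-0.0074, -0.0147, 0.0042] n>=0.4
[-31, 66, 205] [-0.0128, -0.0537, 0.0043] n>=1.3
[-12, 66, 204] [-0.0121, -0.0727, 0.0043] n>=1.8
[2, 66, 199] [-0.0072, -0.0867, 0.0044] n>=2.1
[17, 66, 190] [0.0016, -0.1018, 0.0045] n>=2.4
[28, 66, 178] [0.0135, -0.113, 0.0046] n>=2.7
[38, 66, 160] [0.0314, -0.1232, 0.0047] n>=3.1
[40, 66, 148] [0.0434, -0.1253, 0.0048] n>=3.2
```

View pics/s1.png

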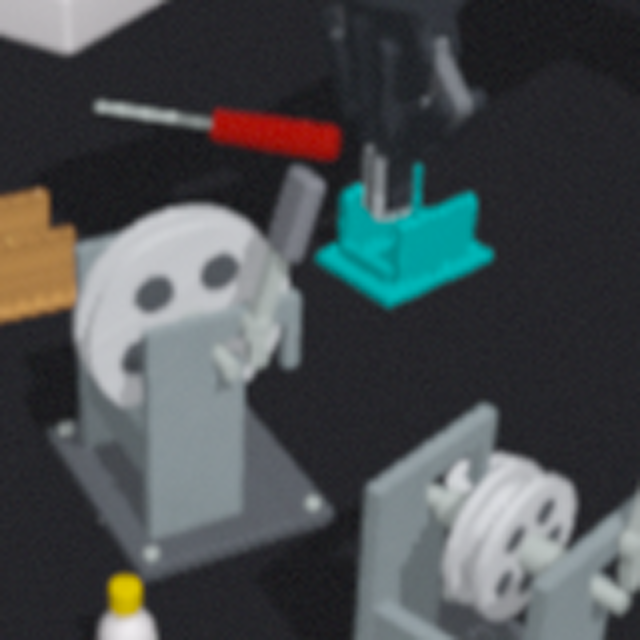

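The lever's grey grip is at crop (298,200), and the closed fingers are in front of it at (388,190), so it can be pushed. I'll follow the arc slowly.

>>> play_rows(
  series=[
    {"tx":-0.007,"ty":-0.01,"tz":0.004,"yaw":0},
    {"tx":-0.01,"ty":-0.022,"tz":0.004,"yaw":0},
    {"tx":-0.012,"ty":-0.034,"tz":0.004,"yaw":0},
    {"tx":-0.013,"ty":-0.046,"tz":0.004,"yaw":0},
    {"tx":-0.013,"ty":-0.058,"tz":0.004,"yaw":0},
    {"tx":-0.012,"ty":-0.07,"tz":0.004,"yaw":0},
    {"tx":-0.009,"ty":-0.08,"tz":0.004,"yaw":0},
    {"tx":-0.007,"ty":-0.087,"tz":0.004,"yaw":0},
  ],
)

```text
time: 2.62
tcp_pos: [640.1, 70.3, 205.0]
tcp_rot: [-1.114, 1.272, 1.115]
contact_force: [-0.8, 0.3, 0.7]
grip_width: -0.003
```

```bash
python3 go.py s '[[2,66,199],[10,66,195],[17,66,190],[23,66,184],[28,66,178],[35,66,169],[38,66,160],[40,66,148]]'
```

```text
t 2.62 cur [  4.6  66.1 205. ] yaw -0.003 F [-0.8  0.3  0.7] grip -0.003 tilt [-0.004 -0.002 -1.   ]
[2, 66, 199] [0.006, 0.0026, -0.0001] n>=0.2
[10, 66, 195] [0.01, -0.0055, -0.0] n>=0.3
[17, 66, 190] [0.015, -0.0125, 0.0] n>=0.5
[23, 66, 184] [0.0209, -0.0185, 0.0] n>=0.7
[28, 66, 178] [0.0269, -0.0235, 0.0001] n>=0.9
[35, 66, 169] [0.0359, -0.0305, 0.0001] n>=1.1
[38, 66, 160] [0.0449, -0.0336, 0.0002] n>=1.3
[40, 66, 148] [0.0569, -0.0356, 0.0002] n>=1.6
```

>>> play_rows(
  series=[
    {"tx":0.005,"ty":-0.008,"tz":0,"yaw":0},
    {"tx":0.013,"ty":-0.013,"tz":0,"yaw":0},
    {"tx":0.021,"ty":-0.019,"tz":0,"yaw":0},
    {"tx":0.028,"ty":-0.024,"tz":0,"yaw":0},
    {"tx":0.036,"ty":-0.03,"tz":0,"yaw":0},
    {"tx":0.044,"ty":-0.034,"tz":0,"yaw":0},
    {"tx":0.052,"ty":-0.036,"tz":0,"yaw":0},
    {"tx":0.055,"ty":-0.036,"tz":0,"yaw":0},
  ],
)

```text
time: 3.28
tcp_pos: [675.5, 65.4, 147.7]
tcp_rot: [-1.113, 1.274, 1.116]
contact_force: [-0.6, 0.2, 1.2]
grip_width: 0.001
```

```bash
python3 go.py s '[[40,66,148],[40,66,146],[40,66,240]]'
```

```text
t 3.28 cur [ 40.3  65.7 147.7] yaw -0.003 F [-0.6  0.2  1.2] grip 0.001 tilt [-0.006 -0.002 -1.   ]
[40, 66, 148] [-0.0003, 0.0003, 0.0003] n>=0.0
[40, 66, 146] [0.0017, 0.0003, 0.0003] n>=0.0
[40, 66, 240] [-0.0923, 0.0008, 0.0] n>=2.2
```

>>> play_rows(
  series=[
    {"tx":0.003,"ty":0,"tz":0,"yaw":0},
    {"tx":0.002,"ty":0,"tz":0,"yaw":0},
    {"tx":-0.02,"ty":0,"tz":0,"yaw":0},
    {"tx":-0.055,"ty":0,"tz":0,"yaw":0},
    {"tx":-0.09,"ty":0,"tz":0,"yaw":0},
    {"tx":-0.11,"ty":0.02,"tz":-0.02,"yaw":0},
    {"tx":-0.11,"ty":0.04,"tz":-0.05,"yaw":0},
    {"tx":-0.11,"ty":0.04,"tz":-0.066,"yaw":0},
  ],
)

```text
time: 3.95
tcp_pos: [625.6, 4.1, 259.7]
tcp_rot: [-1.114, 1.273, 1.115]
contact_force: [1.0, -0.3, -0.9]
grip_width: -0.003
```

>>> play_rows(
  series=[
    {"tx":0,"ty":0,"tz":0,"yaw":0},
    {"tx":0,"ty":0,"tz":0,"yaw":0},
  ],
  gripper=1,
)

```text
time: 4.12
tcp_pos: [625.3, 3.4, 260.2]
tcp_rot: [-1.113, 1.274, 1.113]
contact_force: [-1.3, -0.4, -0.1]
grip_width: 0.271
```

```bash
python3 go.py s '[[0,0,240],[0,0,200],[0,0,152]]';  python3 -c "
from h import *; save('scene','s2.png',(220,140,380,300),4)"
```

```text
t 4.12 cur [ -1.7  -2.1 260.2] yaw -0.005 F [-1.3 -0.4 -0.1] grip 0.271 tilt [-0.004 -0.003 -1.   ]
[0, 0, 240] [0.0202, -0.0018, 0.0022] n>=0.5
[0, 0, 200] [0.0602, -0.0019, 0.0023] n>=1.4
[0, 0, 152] [0.1082, -0.0021, 0.0025] n>=2.6
```

View pics/s2.png

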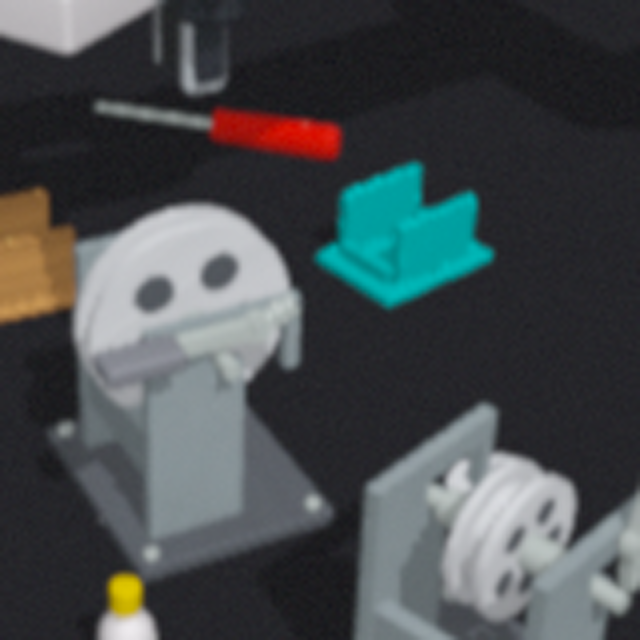

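The lever is now level to the rear along (100–290, 320–370), so it is open, and the pulley is still on its seat. Next I descend over the wheel with the jaws part open and grip.

>>> play_rows(
  series=[
    {"tx":0.02,"ty":-0.002,"tz":0.002,"yaw":-0.005},
    {"tx":0.045,"ty":-0.002,"tz":0.002,"yaw":-0.005},
    {"tx":0.07,"ty":-0.002,"tz":0.002,"yaw":-0.005},
    {"tx":0.09,"ty":-0.002,"tz":0.002,"yaw":-0.005},
    {"tx":0.103,"ty":-0.002,"tz":0.002,"yaw":-0.005},
    {"tx":0.109,"ty":-0.002,"tz":0.002,"yaw":-0.005},
    {"tx":0.11,"ty":-0.002,"tz":0.002,"yaw":-0.005},
  ],
  gripper=0.4,
)

```text
time: 4.75
tcp_pos: [627.2, 6.3, 148.6]
tcp_rot: [-1.117, 1.272, 1.12]
contact_force: [0.1, 0.1, 0.0]
grip_width: 0.697
```

```bash
python3 go.py s '[[0,0,150]]'
```

```text
t 4.75 cur [-1.000e-01  1.000e+00  1.486e+02] yaw 0.002 F [0.1 0.1 0. ] grip 0.697 tilt [-0.006 -0.003 -1.   ]
[0, 0, 150] [-0.0014, -0.0001, -0.001] n>=0.0
```

>>> play_rows(
  series=[
    {"tx":-0.001,"ty":0,"tz":0,"yaw":0},
    {"tx":-0.001,"ty":0,"tz":0,"yaw":0},
    {"tx":-0.001,"ty":0,"tz":0,"yaw":0},
    {"tx":-0.001,"ty":0,"tz":0,"yaw":0},
    {"tx":-0.001,"ty":0,"tz":0,"yaw":0},
    {"tx":-0.001,"ty":0,"tz":0,"yaw":0},
    {"tx":-0.001,"ty":0,"tz":0,"yaw":0},
    {"tx":-0.001,"ty":0,"tz":0,"yaw":0},
  ],
  gripper=-1,
  newtons=60,
)

```text
time: 5.42
tcp_pos: [627.8, 6.3, 151.4]
tcp_rot: [-1.118, 1.27, 1.118]
contact_force: [-0.8, 1.3, 5.9]
grip_width: 0.25
```

```bash
python3 go.py s '[[0,0,153],[-23,0,153]]'; python3 -c "
from h import *; save('scene','s3.png',(240,100,340,280),3.3)"
```

```text
t 5.42 cur [  0.5   1.1 151.4] yaw 0.002 F [-0.8  1.3  5.9] grip 0.25 tilt [-0.004 -0.003 -1.   ]
[0, 0, 153] [-0.0016, 0.0005, -0.0011] n>=0.0
[-23, 0, 153] [-0.0015, 0.0235, -0.0011] n>=0.6
```

View pics/s3.png

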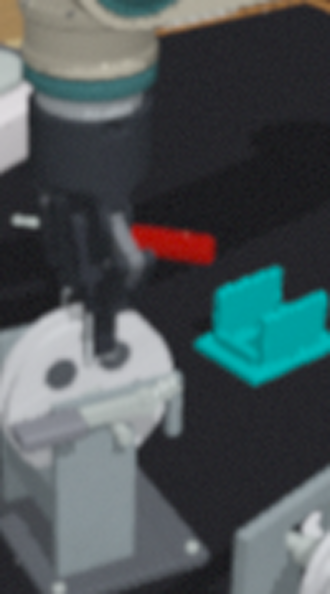

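The pads hold the wheel's top symmetrically, and the width reading matches 22 mm. Now up and forward.

>>> play_rows(
  series=[
    {"tx":-0.002,"ty":0,"tz":0,"yaw":0},
    {"tx":-0.0035,"ty":0,"tz":0,"yaw":0},
    {"tx":-0.0035,"ty":0.003,"tz":0,"yaw":0},
    {"tx":-0.0035,"ty":0.009,"tz":0,"yaw":0},
    {"tx":-0.0035,"ty":0.015,"tz":0,"yaw":0},
    {"tx":-0.0035,"ty":0.021,"tz":0,"yaw":0},
    {"tx":-0.0035,"ty":0.024,"tz":0,"yaw":0},
    {"tx":-0.0035,"ty":0.024,"tz":0,"yaw":0},
  ],
)

```text
time: 6.13
tcp_pos: [603.3, 9.5, 155.1]
tcp_rot: [-1.118, 1.27, 1.119]
contact_force: [0.8, -0.1, -3.3]
grip_width: 0.243
```

```bash
python3 go.py s '[[-24,1,155],[-24,1,120],[-24,1,118]]'
```

```text
t 6.13 cur [-24.3   1.1 155.1] yaw 0.002 F [ 0.8 -0.1 -3.3] grip 0.243 tilt [-0.004 -0.003 -1.   ]
[-24, 1, 155] [0.0001, -0.0003, -0.0001] n>=0.0
[-24, 1, 120] [0.0351, -0.0004, -0.0] n>=0.8
[-24, 1, 118] [0.0371, -0.0004, -0.0] n>=0.9
```

>>> play_rows(
  series=[
    {"tx":0.006,"ty":0,"tz":0,"yaw":0},
    {"tx":0.012,"ty":0,"tz":0,"yaw":0},
    {"tx":0.018,"ty":0,"tz":0,"yaw":0},
    {"tx":0.024,"ty":0,"tz":0,"yaw":0},
    {"tx":0.03,"ty":0,"tz":0,"yaw":0},
    {"tx":0.035,"ty":0,"tz":0,"yaw":0},
    {"tx":0.0365,"ty":0,"tz":0,"yaw":0},
    {"tx":0.0365,"ty":0,"tz":0,"yaw":0},
  ],
)

```text
time: 6.8
tcp_pos: [602.8, 9.4, 117.8]
tcp_rot: [-1.117, 1.271, 1.12]
contact_force: [-0.1, 0.0, -3.6]
grip_width: 0.249
```

```bash
python3 go.py s '[[-24,1,118],[-130,1,119],[-175,1,119]]'
```

```text
t 6.8 cur [-24.7   1.  117.8] yaw 0.002 F [-0.1  0.  -3.6] grip 0.249 tilt [-0.005 -0.003 -1.   ]
[-24, 1, 118] [-0.0003, -0.0007, -0.0] n>=0.0
[-130, 1, 119] [-0.0008, 0.1053, 0.0002] n>=2.5
[-175, 1, 119] [-0.0005, 0.1503, 0.0003] n>=3.6
```

>>> play_rows(
  series=[
    {"tx":0,"ty":0.01,"tz":0,"yaw":0},
    {"tx":0,"ty":0.025,"tz":0,"yaw":0},
    {"tx":0,"ty":0.042,"tz":0,"yaw":0},
    {"tx":0,"ty":0.06,"tz":0,"yaw":0},
    {"tx":0,"ty":0.08,"tz":0,"yaw":0},
    {"tx":0,"ty":0.1,"tz":0,"yaw":0},
    {"tx":0,"ty":0.12,"tz":0,"yaw":0},
    {"tx":-0.01,"ty":0.125,"tz":0,"yaw":0},
  ],
)

```text
time: 7.47
tcp_pos: [475.8, 25.2, 126.8]
tcp_rot: [-1.115, 1.274, 1.123]
contact_force: [-1.0, -1.0, -5.7]
grip_width: 0.246
```

>>> play_rows(
  series=[
    {"tx":-0.015,"ty":0,"tz":0,"yaw":0},
    {"tx":-0.035,"ty":0,"tz":0,"yaw":0},
    {"tx":-0.06,"ty":0,"tz":0,"yaw":0},
    {"tx":-0.08,"ty":0,"tz":0,"yaw":0},
    {"tx":-0.09,"ty":0,"tz":0,"yaw":0},
    {"tx":-0.09,"ty":0,"tz":0,"yaw":0},
  ],
)

```text
time: 7.97
tcp_pos: [478.2, 25.4, 220.3]
tcp_rot: [-1.118, 1.269, 1.118]
contact_force: [0.6, -0.4, -4.2]
grip_width: 0.247
```

```bash
python3 go.py r '[[0,0,220],[0,0,180]]'
```

```text
t 7.97 cur [-174.8  234.6  220.3] yaw 0.039 F [ 0.6 -0.4 -4.2] grip 0.247 tilt [-0.003 -0.002 -1.   ]
[0, 0, 220] [0.0006, -0.1654, -0.2413] n>=7.0
[0, 0, 180] [0.0406, -0.1655, -0.2412] n>=7.1
```

>>> play_rows(
  series=[
    {"tx":0,"ty":0,"tz":-0.02,"yaw":0.02},
    {"tx":0,"ty":0,"tz":-0.05,"yaw":0.039},
    {"tx":0,"ty":0,"tz":-0.085,"yaw":0.039},
    {"tx":0,"ty":-0.01,"tz":-0.12,"yaw":0.039},
    {"tx":0,"ty":-0.03,"tz":-0.155,"yaw":0.039},
    {"tx":0,"ty":-0.055,"tz":-0.19,"yaw":0.039},
    {"tx":0,"ty":-0.08,"tz":-0.22,"yaw":0.039},
    {"tx":0,"ty":-0.11,"tz":-0.24,"yaw":0.039},
  ],
)

```text
time: 8.63
tcp_pos: [557.4, -229.8, 219.0]
tcp_rot: [-1.086, 1.289, 1.089]
contact_force: [0.3, -0.1, -4.9]
grip_width: 0.247
```

>>> play_rows(
  series=[
    {"tx":0,"ty":-0.025,"tz":0,"yaw":0},
    {"tx":0,"ty":-0.045,"tz":0,"yaw":0},
    {"tx":0,"ty":-0.055,"tz":0,"yaw":0},
    {"tx":0,"ty":-0.055,"tz":0,"yaw":0},
  ],
)

```text
time: 8.97
tcp_pos: [612.6, -239.0, 215.4]
tcp_rot: [-1.084, 1.29, 1.092]
contact_force: [-0.1, 0.5, -4.7]
grip_width: 0.245
```

```bash
python3 go.py r '[[0,0,220],[0,0,140],[0,0,102]]'; python3 -c "
from h import *
im=arm.camera('top')[:,:,::-1][120:260,310:450]; im2=arm.camera('scene')[:,:,::-1][130:270,150:290]
cv2.imwrite('pics/p4.png',cv2.resize(np.hstack([im,im2]),None,fx=2.8,fy=2.8,interpolation=cv2.INTER_CUBIC))"
```

```text
t 8.97 cur [  0.7  -4.4 215.4] yaw -0.002 F [-0.1  0.5 -4.7] grip 0.245 tilt [-0.008 -0.001 -1.   ]
[0, 0, 220] [-0.0046, 0.0008, 0.0044] n>=0.2
[0, 0, 140] [0.0754, 0.0001, 0.0046] n>=1.8
[0, 0, 102] [0.1134, -0.0002, 0.0047] n>=2.7
```

View pics/p4.png

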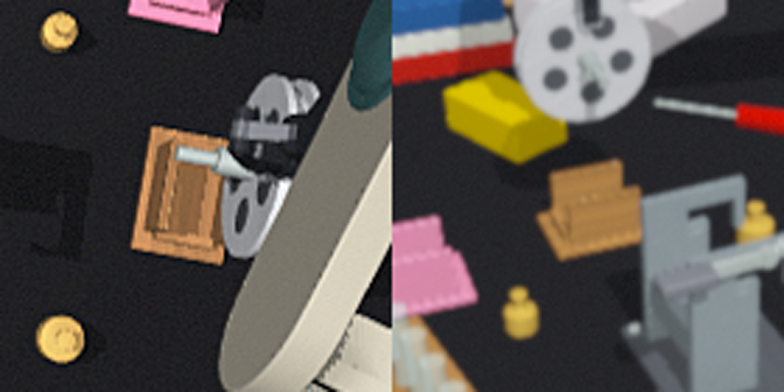

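The wheel hangs upright over the brown rest, and the left axle tip is at top pixel (373.6,175). I'll check that against the prediction and plan the descent.

```bash
python3 -c "
from h import *
def W(x,y,z,p=(612.6,-234.5,-.163)):
    c,s=np.cos(p[2]),np.sin(p[2]); return np.array([p[0]+c*x-s*y,p[1]+s*x+c*y,z])
print(proj('top',W(.7,-4.4+62,184)))
print('scene: wheel centre px',proj('scene',W(.7,-4.4,184)),'wall top corners',[np.round(proj('scene',W(a,b,54)),1).tolist() for a,b in((35,31),(-35,31),(35,-31))],[np.round(proj('scene',W(a,b,8)),1).tolist() for a,b in((50,37.5),(-50,37.5),(50,-37.5))])"
```

```text
(np.float64(372.5799382911802), np.float64(175.62794034895666))
scene: wheel centre px (np.float64(218.5880848581532), np.float64(147.9321213660154)) wall top corners [[213.3, 201.5], [238.7, 196.0], [206.2, 190.5]] [[209.7, 218.8], [245.3, 210.6], [201.5, 204.9]]
```

>>> play_rows(
  series=[
    {"tx":0.01,"ty":0,"tz":0.004,"yaw":0},
    {"tx":0.028,"ty":0,"tz":0.0046,"yaw":0},
    {"tx":0.046,"ty":0,"tz":0.0046,"yaw":0},
    {"tx":0.06,"ty":0,"tz":0.0046,"yaw":0},
    {"tx":0.068,"ty":0,"tz":0.0046,"yaw":0},
    {"tx":0.07,"ty":0,"tz":0.0046,"yaw":0},
    {"tx":0.07,"ty":0,"tz":0.0046,"yaw":0},
  ],
)

```text
time: 9.65
tcp_pos: [611.0, -233.9, 146.3]
tcp_rot: [-1.084, 1.29, 1.092]
contact_force: [0.7, 0.6, -3.8]
grip_width: 0.245
```

```bash
python3 go.py r '[[0,0,140],[0,0,102],[0,0,99.5]]'; python3 -c "
from h import *; save('scene','s5.png',(170,130,270,250),5)"
```

```text
t 9.65 cur [ -1.7   0.3 146.3] yaw -0.002 F [ 0.7  0.6 -3.8] grip 0.245 tilt [-0.009 -0.001 -1.   ]
[0, 0, 140] [0.0063, -0.0018, -0.0003] n>=0.2
[0, 0, 102] [0.0443, -0.0021, -0.0002] n>=1.1
[0, 0, 99.5] [0.0468, -0.0021, -0.0002] n>=1.1
```

View pics/s5.png

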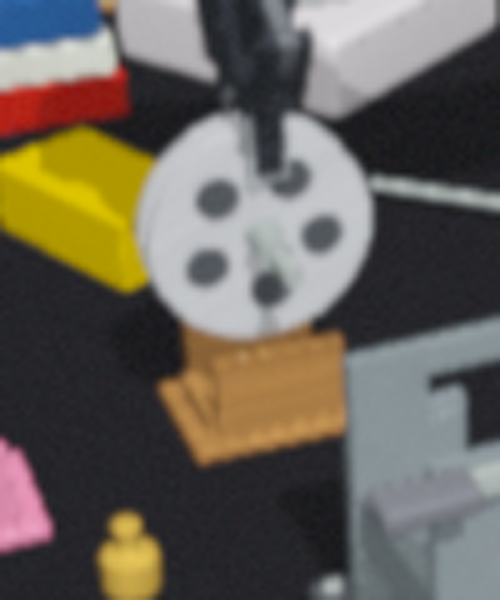

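The wheel hangs just above the gap, and the near wall's corner at (215,358) matches the prediction of (216,357). I'll lower it slowly.

>>> play_rows(
  series=[
    {"tx":0.008,"ty":-0.002,"tz":0,"yaw":0},
    {"tx":0.016,"ty":-0.002,"tz":0,"yaw":0},
    {"tx":0.024,"ty":-0.002,"tz":0,"yaw":0},
    {"tx":0.031,"ty":-0.002,"tz":0,"yaw":0},
    {"tx":0.037,"ty":-0.002,"tz":0,"yaw":0},
    {"tx":0.041,"ty":-0.002,"tz":0,"yaw":0},
    {"tx":0.043,"ty":-0.002,"tz":0,"yaw":0},
    {"tx":0.043,"ty":-0.002,"tz":0,"yaw":0},
  ],
)

```text
time: 10.37
tcp_pos: [612.9, -234.5, 103.7]
tcp_rot: [-1.084, 1.29, 1.091]
contact_force: [-0.8, -0.0, -3.6]
grip_width: 0.249
```

```bash
python3 go.py r '[[0,0,99.5]]'
```

```text
t 10.37 cur [  0.3   0.  103.7] yaw -0.002 F [-0.8 -0.  -3.6] grip 0.249 tilt [-0.008 -0.001 -1.   ]
[0, 0, 99.5] [0.0042, 0.0003, -0.0] n>=0.1
```

>>> play_rows(
  series=[
    {"tx":0.001,"ty":0,"tz":0,"yaw":0},
    {"tx":0.002,"ty":0,"tz":0,"yaw":0},
    {"tx":0.003,"ty":0,"tz":0,"yaw":0},
    {"tx":0.004,"ty":0,"tz":0,"yaw":0},
    {"tx":0.004,"ty":0,"tz":0,"yaw":0},
  ],
)

```text
time: 10.78
tcp_pos: [613.5, -234.8, 102.1]
tcp_rot: [-1.086, 1.289, 1.089]
contact_force: [-3.9, 1.1, 5.5]
grip_width: 0.251
```

The wheel is down, with about 9 N of support. A small −x reaction suggests it touches the rear cross bar. I'll ease it 2 mm to the front and up slightly, check, then release.

>>> play_rows(
  series=[
    {"tx":0.0,"ty":0.001,"tz":0,"yaw":0},
    {"tx":0.001,"ty":0.002,"tz":0,"yaw":0},
    {"tx":0.001,"ty":0.002,"tz":0,"yaw":0},
    {"tx":0.001,"ty":0.002,"tz":0,"yaw":0},
  ],
)

```text
time: 11.12
tcp_pos: [611.6, -234.5, 101.4]
tcp_rot: [-1.086, 1.289, 1.089]
contact_force: [0.0, -0.1, 0.2]
grip_width: 0.249
```

>>> play_rows(
  series=[
    {"tx":0,"ty":0,"tz":0,"yaw":0},
    {"tx":0,"ty":0,"tz":0,"yaw":0},
    {"tx":0,"ty":0,"tz":0,"yaw":0},
    {"tx":0,"ty":0,"tz":0,"yaw":0},
    {"tx":0,"ty":0,"tz":0,"yaw":0},
    {"tx":-0.005,"ty":0,"tz":0,"yaw":0},
  ],
  gripper=0.5,
)

```text
time: 11.62
tcp_pos: [611.1, -234.3, 105.3]
tcp_rot: [-1.085, 1.29, 1.09]
contact_force: [0.0, 0.6, -0.2]
grip_width: 0.749
```

>>> play_rows(
  series=[
    {"tx":-0.015,"ty":0,"tz":0,"yaw":0},
    {"tx":-0.035,"ty":0,"tz":0,"yaw":0},
    {"tx":-0.06,"ty":0,"tz":0,"yaw":0},
    {"tx":-0.09,"ty":0,"tz":0,"yaw":0},
    {"tx":-0.12,"ty":0,"tz":0,"yaw":0},
    {"tx":-0.12,"ty":0.08,"tz":0,"yaw":0},
    {"tx":-0.12,"ty":0.12,"tz":0,"yaw":0},
    {"tx":-0.12,"ty":0.12,"tz":0,"yaw":0},
  ],
)

```text
time: 12.28
tcp_pos: [492.4, -214.1, 226.5]
tcp_rot: [-1.086, 1.289, 1.09]
contact_force: [0.2, -0.9, -0.4]
grip_width: 0.749
```

```bash
python3 go.py r '[]'; python3 -c "
from h import *
im=arm.camera('top')[:,:,::-1][120:240,220:430]; im2=arm.camera('scene')[:,:,::-1][130:280,160:340]
cv2.imwrite('pics/p6.png',np.hstack([cv2.resize(im,(400,229),interpolation=2),cv2.resize(im2[:,:],(400,333),interpolation=2)[:229*1]]) if 0 else np.vstack([cv2.resize(im,(500,286),interpolation=2),cv2.resize(im2[:90],(500,250),interpolation=2)]))
def W(x,y,z,p=(612.6,-234.5,-.163)):
    c,s=np.cos(p[2]),np.sin(p[2]); return np.array([p[0]+c*x-s*y,p[1]+s*x+c*y,z])
for y in(62,-62): print((np.array(proj('top',W(0,y,68)))-[220,120])*500/210)"
```

```text
t 12.28 cur [-121.9    0.6  226.5] yaw -0.002 F [ 0.2 -0.9 -0.4] grip 0.749 tilt [-0.006 -0.002 -1.   ]
[323.47428799 148.28877361]
[460.79225677 171.90710457]
```

View pics/p6.png

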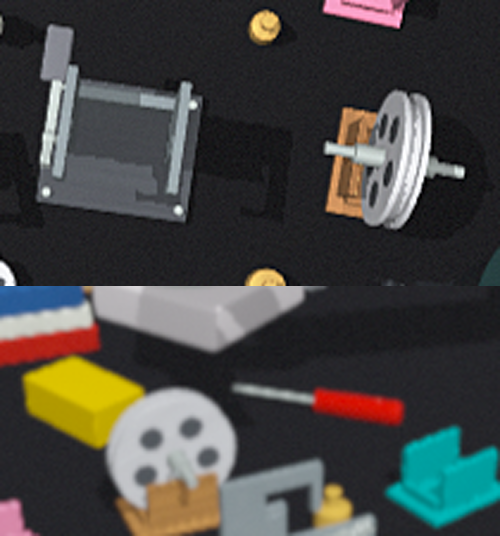

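The pulley stands upright in the brown rest. Its axle tips at (327,147) and (462,172) are within 4 px (about 4 mm) of the predicted (323,148) and (461,172). The lever still points to the rear, around (55,60).

```bash
python3 -c "
from workcell import arm
print(arm.hand_in())"
```

```text
the job is handed in; nothing more can be done
None
```

The larger pulley is standing upright in the brown wheel rest, its stand's cam lever is open, and I handed the job in at about 12.4 s. The hand-in reports no verdict, so success is judged only from my own checks.

- **Lever:** I pushed it over with closed fingers until it lay level to the rear. In the last picture it still points to the rear.
- **Pulley:** I gripped it by the wheel's top, lifted it off the seat, moved it forward and lowered it out of the slots. I then lowered it into the rest while still holding it, and released it.
- **Last checks:** Both axle tips were within about 4 mm of where they should be for a pulley standing in the rest. The gripper was clear, with about 0 N of contact force.
- **One disagreement:** On setting down, the wheel first touched a cross bar, about 9 N up and 4 N sideways. Moving it 2 mm forward brought the force to zero before release.

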